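Slide the new brake pad into the caliper bracket

ROBOT

A 6-joint arm with a two-finger parallel gripper is mounted at the origin on a cart in front of the work surface, level with it; the furniture and walls round the work are solid. World frame = base frame: x ahead of the robot, y to its left, z up, the work surface at z = 0. Lengths are in m, angles in degrees, forces in N, time in s.
With the tool pointing down it reaches from about 0.35 to 0.775 m from the base axis. Payload 5.5 kg.
Tool frame: the origin (TCP) lies at the very end of the fingers, on their centre line; the grasp point (between the pads) lies ctrl.grip_depth behind it (ctrl.grip_depth is the distance from the TCP to the grasp point, in m); z points along the fingers, y is the line along which they close (so a half turn about z gives the same grasp; the last joint's range is limited). The gripper opens to 85 mm and grips with 20 to 120 N. Pads are 22 mm wide; open, the fingers measure 114 mm over their backs; the gripper's body (76 mm by 85 mm) begins 54 mm behind the grasp point. The pads swing forward as they close: fully open they stand 13 mm farther back than shut.
Start: joints at [61.73, 17.945, 2.641, 74.691, 0, 82.002], TCP at [0.199, 0.539, 0.231] pointing down, gripper open.
Joint ranges: [-158.12, 158.12], [-49.38, 96.58], [-58.88, 72.47], [-126.05, 133.96], [-84.25, 85.87], [-180, 180]. Speed limits (degrees/s): [147.25, 147.25, 180, 180, 180, 180].

INTERFACE

Orientations are given as a 3x3 rotation matrix whose columns are the frame's x, y, z axes.
In Python, from workcell import sense, optics, ctrl gives the robot as it stands. The module is installed in compiled form; this text tells all that it offers.
- The arm moves only by the tool drive_tool, never from a script. Its argument "increments" is a list of rows, each a list of 6 numbers: the shift along the world's x, y, z in mm, then the turn, a rotation vector about the world's x, y, z in rad. A call has 1 to 20 rows; each row is the pose to reach, as a shift and turn from the pose commanded when the call began; what a row does not reach only later rows make up. A row lasts 1/8 s, in which the tool goes at most 62.5 mm and 10.7 degrees, less where a joint would pass 70% of its speed; a pose out of reach is approached as far as the arm can. A call with a gripper value outside its range is refused whole. "hand" is the finger opening in mm, from 0 to 85.4, set as the call begins (left out, the last holds). The fingers move at their own pace and stop on an object; "force" is the grip in N (left out, the last holds). Time passes only in rows, so rows that repeat a pose let the fingers close. It gives the time, the measured TCP pose, the force, the opening and the grip force at its end, in the units of the state.
- sense(): the state, without advancing time (a new reading comes with each control period).
- optics.snapshot(name): name is "scene" or "side" or "wrist"; returns the picture (400x640x3 uint8, red, green, blue); there is no depth.
- optics.camera_info(name): a dict with "fovy" (degrees; the focal length in pixels is half the picture's height over the tangent of half this angle, whatever the lens; pixels are square), "cx", "cy" (the principal point, pixels), "rvec" (rotation vector, rad) and "tvec" (3), from world to camera coordinates, as OpenCV has them. Camera axes: x right, y down, z forward; pixel columns grow to the right and rows downward; lengths in m; the calibration is good to about 2 mm. A picture is of the moment at which its call begins: read the wrist's pose just before it. camera_info takes no time and is no camera call; for the wrist camera it gives the pose at the moment of the call.
- ctrl.finish_job(): hands the job in; it is judged then, once.
Trained networks look in the newest picture that a camera, given by its name, has taken for a name from the list of things; names that differ only in an ending like _2 or _b are one class to them, and where a whole thing is asked for, a point or a joint stands for the part that bears it (a point fixed in the world has none). Each returns a list of dicts, best first, with "conf" (0 to 1); they miss things now and then, are a little off and sometimes report something else, mostly with a low value. They report only what shows in the picture. A call takes as long as a camera call. They do not tell look-alikes from the thing itself.
- optics.recognise(name, camera): "centre" ([x, y, z] in m, in world coordinates, good to about 4 mm: the middle of the surface that is visible of it).
- optics.cut_out(name, camera): "mask" (400x640 bool, what is visible of it).
- optics.landmark_of(name, camera): "centre" ([x, y, z] in m, in world coordinates, good to about 4 mm: a listed point, or the origin of a listed thing).
The state is a dict: "time": time; "joint_pos": joint angles; "qvel": joint speeds; "effort": joint torques, N m; "position": TCP position; "ee_rot": TCP orientation; "ft_force": force on the tool from outside, world axes, zero at the start; "wrist_torque": the same for the moment, N m; "gripper_width": opening from 0.0 (shut) to 1.0 (fully open); "gripper_force": force on a finger pad.
Only numpy, scipy, OpenCV 4.12 (cv2) and the standard library are available. Lean on these libraries where they do the work, as an engineer would, in place of code of your own. Each camera call takes 0.05 s, during which the arm holds its last target. There are 200 camera calls.

TASK

Fit the new brake pad (the one with the thick, grooved lining) into the caliper bracket on the plywood board: with its lining up, slide both ears in under the overhanging lips, past the spring clips, until the ears are fully home against the stops and the pad sits flat. Let go of it there, and leave the worn pad (thin lining, groove gone) lying where it is.

Things in the scene. Friction and masses are not known exactly. Their poses are not given: they have to be found in the camera images.
- new_pad: New brake pad, loose, flat on the bench, lining up, 0.25 kg. Dark steel plate 46 (x) x 100 (y) x 6 mm thick, at each y end a 12 mm long ear 22 mm wide, 6 thick (124 mm over the ears). On it a grey lining 45 x 90 x 12 mm, split by a 4 mm groove; 18 mm high in all. Origin: centre of underside. Same after a half turn, either long edge may lead. Grip it across its 46 mm width.
- worn_pad: Worn brake pad, loose, flat on the bench: same plate and ears as the new pad, but its lining is worn to 3 mm (9 mm high in all) and is one unbroken block, its groove worn away. Origin: centre of the underside. Leave it alone. Which pad lies left or right varies.
- bracket: Fixed dark steel bracket on a plywood board 210 x 184 mm, 8 mm high, whose top is the deck the pad slides on. Origin on the bench; x is the sliding direction, roughly away from the robot; board x = -100 to 110 mm. Two arms carry facing slots along x, open to -x, lips over them, 22 mm above the bench at most near the slots (bolts 27). A tie bar 14 mm above the deck crosses at x = 84 to 96 mm.
- home (a point): Point of the bracket, on the deck (8 mm above the bench), where the centre of the pad's underside is when the pad is fully home; 19 mm ahead of the bracket's origin along x. Axes as the bracket's. Fingers that hold the pad's front and rear edges at mid-length meet nothing on the way here.
- mouth (a point): Point of the bracket, on the deck midway between the lips' front ends, 47 mm before home along x; axes as the bracket's. In front of the lips the side walls flare out over 25 mm, from 66 mm to about 79 mm either side of the middle. Before that the deck is open: a pad can be laid on it with its centre 38 mm before this point.
- lip_left (a point): Front inner lower corner of the left lip (the right is its mirror image), 9 mm above the deck, 54 mm from the middle line; lips run 72 mm on from here along x, the upturned tip starts 10 mm before. Under the lip the side wall of the slot is 66 mm from the middle line; the pad's ears reach to 62 mm and its lining to 45 mm, so there is 4 mm play a side, 3 mm in height.
- stop_left (a point): Inner corner of the left ear stop at the end of the left slot, on deck level, 56 mm from the middle line, 58 mm on from the mouth (the right is its mirror image). An ear's front edge rests against it when the pad is home (11 mm ahead of the pad's centre). Between the two stops the deck is clear for the plate and the fingers.
- clip_tip (a point): Middle of the left leaf spring clip's face as built, 60 mm from the middle line (the right is its mirror image), 4.5 mm above the deck. Ramps lead the ears in from 6 mm past the mouth; each ear pushes its clip outwards by 2 mm. The clips centre the pad and drag on it with about 2 to 6 N in all; they do not snap, and do not pull it home.
Not all that is in view belongs to the job. What is shaped like the new_pad but green or orange is not meant.

How it is judged (in metres and radians):
On the way:
1. the new pad lies flat with the front of its ears under the lips, on the way in (x of new_pad in the frame of home between -0.045 and -0.008 m and y of new_pad in the frame of home between -0.012 and 0.012 m and z of new_pad in the frame of home between -0.003 and 0.007 m and angle between new_pad's own z axis and vertical below 0.15 rad), for 0.05 s.
At the end, for the whole second after the job is handed in: The new pad is released and at rest in the bracket, lining up and flat on the deck (within 3 mm of its height, 0.06 rad), ears under the lips, its centre within 4 mm of home along the slots and 5 mm across them, square to within 0.08 rad; the worn pad is within 20 mm of where it lay (x of new_pad in the frame of home between -0.004 and 0.004 m and y of new_pad in the frame of home between -0.005 and 0.005 m and z of new_pad in the frame of home between -0.003 and 0.003 m and angle between the x axis of new_pad and the x axis of bracket, either way round below 0.08 rad and angle between new_pad's own z axis and vertical below 0.06 rad and linear speed of new_pad below 0.01 m/s and distance of worn_pad from where it was at the start of the episode below 0.02 m); the robot touches nothing.
It fails at once if the worn pad is moved by more than 20 mm (distance of worn_pad from where it was at the start of the episode above 0.02 m).
It also fails if it takes over 45 s, if anything falls off the work surface, if the arm or the gripper's body presses on something with over 40 N, if the wrist force passes 120 N, or if a joint passes its speed limit or range.

## Working session

There is one attempt and no reset: what is moved stays moved. The work goes in short steps, Python scripts to look and compute and a tool call to move; the robot and the scene stay as the last step left them, time stands still between calls to the robot, and variables do not carry over. Pictures are saved under pics/ and viewed, at most 10 in all, crops included, and the job is handed in when it is done.

Besides the shell and the picture viewer there is one more tool, called after "Call:" as a command line: name --pt "numbers of a row" for each row, then --argument value for the rest. drive_tool: Moves the arm, as the interface text tells. Its arguments: {"type":"object","properties":{"increments":{"type":"array"},"hand":{"type":"number"},"force":{"type":"number"}},"required":["increments"]}

```bash
mkdir -p pics; python3 - <<'E'
from workcell import sense, optics, ctrl
import cv2,numpy as np
s=sense();print(s['time'],s['position'],s['ee_rot'],s['gripper_width'],ctrl.grip_depth)
for c in ['scene','side']:
    im=optics.snapshot(c);cv2.imwrite(f'pics/{c}0.png',im[:,:,::-1])
    for n in ['new_pad','worn_pad','bracket']:
        print(c,n,[(np.round(d['centre'],3).tolist(),round(d['conf'],2)) for d in optics.recognise(n,c)][:4])
    for n in ['new_pad','home','mouth','lip_left','stop_left','bracket','clip_tip']:
        print(c,n,[(np.round(d['centre'],4).tolist(),round(d['conf'],2)) for d in optics.landmark_of(n,c)][:4])
E
```

```text
0.0 [0.19900782 0.53892939 0.23039947] [[-9.38045199e-01  3.46511934e-01 -8.27835689e-04]
 [ 3.46512856e-01  9.38043819e-01 -1.62308600e-03]
 [ 2.14127481e-04 -1.80938374e-03 -9.99998340e-01]] 0.9943659025613311 0.0187
scene new_pad [([0.432, -0.135, 0.018], 0.78), ([0.381, 0.016, 0.016], 0.73), ([0.398, -0.538, 0.014], 0.57)]
scene worn_pad [([0.466, -0.381, 0.009], 0.89)]
scene bracket [([0.513, 0.24, 0.007], 0.79)]
scene new_pad [([0.4048, -0.5266, 0.0012], 0.95), ([0.3861, 0.0285, -0.0005], 0.71), ([0.4397, -0.1219, 0.0023], 0.7), ([0.4885, 0.2573, 0.0103], 0.52)]
scene home [([0.5344, 0.2422, 0.0084], 0.75)]
scene mouth [([0.4826, 0.2603, 0.0096], 0.93)]
scene lip_left [([0.4995, 0.3098, 0.0166], 0.89)]
scene stop_left [([0.5578, 0.3014, 0.0035], 0.78)]
scene bracket [([0.5162, 0.2518, -0.0], 0.96)]
scene clip_tip [([0.5419, 0.3068, 0.0108], 0.93)]
side new_pad [([0.434, -0.119, 0.016], 0.81), ([0.407, -0.511, 0.02], 0.66), ([0.519, 0.261, 0.006], 0.65), ([0.386, 0.037, 0.021], 0.64)]
side worn_pad [([0.476, -0.366, 0.01], 0.56)]
side bracket [([0.517, 0.265, 0.005], 0.55)]
side new_pad [([0.4364, -0.1295, -0.0002], 0.7), ([0.3889, 0.0239, 0.0009], 0.67), ([0.4075, -0.5329, 0.0028], 0.49)]
side home [([0.5344, 0.2535, 0.0044], 0.89)]
side mouth []
side lip_left [([0.5363, 0.312, 0.015], 0.73), ([0.4962, 0.3082, 0.0172], 0.65)]
side stop_left [([0.5541, 0.3042, 0.0121], 0.95)]
side bracket [([0.5132, 0.2537, -0.0026], 0.67)]
side clip_tip [([0.537, 0.3102, 0.013], 0.73), ([0.4751, -0.3738, 0.0043], 0.33)]
```

View pics/scene0.png

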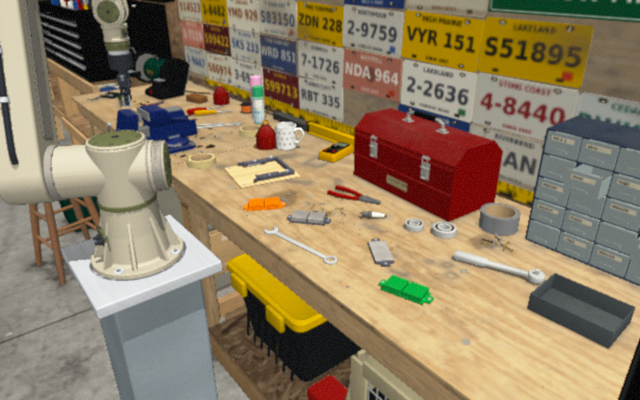

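View pics/side0.png

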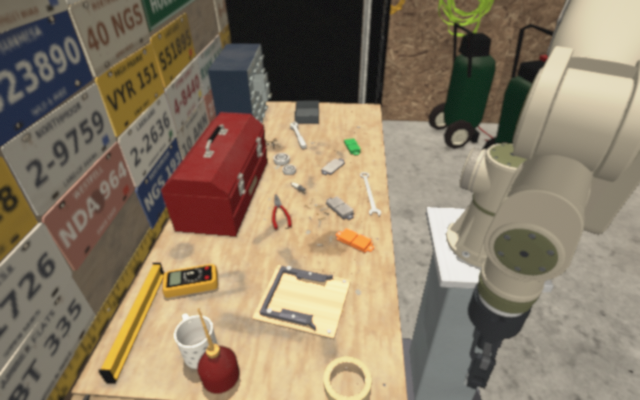

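The scene view shows the orange decoy at (265,204), the new pad (grey, grooved) at (308,217), the worn pad at (380,251) and the green decoy at (405,290). The bracket board is at (262,171). The side view agrees: bracket (300,298), new pad (340,208), worn pad (332,166). Next I move over the bracket for a close look.

Call:
drive_tool --pt "40 -40 40 0 0 -0.17" --pt "80 -80 60 0 0 -0.34" --pt "120 -120 60 0 0 -0.51" --pt "160 -160 60 0 0 -0.68" --pt "200 -200 60 0 0 -0.85" --pt "240 -240 60 0 0 -1.02" --pt "270 -270 60 0 0 -1.19" --pt "280 -285 60 0 0 -1.22" --pt "280 -285 60 0 0 -1.22" --pt "280 -285 60 0 0 -1.22"

```text
time: 2.35
position: [0.4783, 0.2553, 0.2914]
ee_rot: [[0.001, 1.0, -0.0], [1.0, -0.001, 0.0], [0.0, -0.0, -1.0]]
ft_force: [0.2, -0.8, -0.5]
gripper_width: 1.003
gripper_force: 0.0
```

```bash
python3 - <<'E'
from workcell import sense, optics, ctrl
import cv2,numpy as np
s=sense();print(s['time'],s['position'],s['ee_rot'],s['joint_pos'])
i=optics.camera_info('wrist');R=cv2.Rodrigues(np.array(i['rvec']))[0];print(i,-R.T@np.array(i['tvec']),R)
c='wrist'
im=optics.snapshot(c);cv2.imwrite(f'pics/{c}1.png',im[:,:,::-1])
for n in ['home','mouth','lip_left','stop_left','bracket','clip_tip']:
        print(c,n,[(np.round(d['centre'],4).tolist(),round(d['conf'],2)) for d in optics.landmark_of(n,c)][:4])
E
```

```text
2.35 [0.47834692 0.25528828 0.29143714] [[ 6.27027111e-04  9.99999761e-01 -2.92444079e-04]
 [ 9.99999730e-01 -6.26915115e-04  3.82898974e-04]
 [ 3.82715545e-04 -2.92684088e-04 -9.99999884e-01]] [1.95889173e+01 1.37325063e+01 5.34305671e+00 8.16189812e+01
 2.62864569e-02 1.09624838e+02]
{'fovy': 61.26971405265578, 'cx': 318.9663828514994, 'cy': 198.21599314391403, 'rvec': array([-2.84785075e+00,  1.58964547e-04, -1.65113514e-04]), 'tvec': array([-0.47786058,  0.1899788 ,  0.51076653])} [0.47783482 0.32968251 0.43394522] [[ 9.99999987e-01 -9.24605712e-05  1.29634843e-04]
 [-1.26034159e-04 -9.57167161e-01  2.89535854e-01]
 [ 9.73115637e-05 -2.89535867e-01 -9.57167160e-01]]
wrist home []
wrist mouth [([0.4894, 0.2577, 0.008], 0.72)]
wrist lip_left [([0.4985, 0.3121, 0.0183], 0.56)]
wrist stop_left [([0.5528, 0.3012, 0.0047], 0.57)]
wrist bracket [([0.5151, 0.2524, 0.0047], 0.57)]
wrist clip_tip [([0.5365, 0.3097, 0.0106], 0.68)]
```

View pics/wrist1.png

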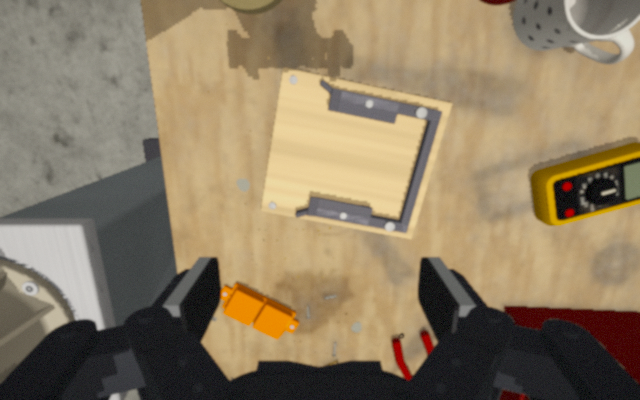

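The wrist view shows the board with corners near (285,70), (452,102), (411,238) and (262,210), opening to the left (-x) with the tie bar on the right. I'll fit its pose from the mask.

```bash
cat > h.py <<'E'
from workcell import sense, optics, ctrl
import cv2,numpy as np
from scipy.optimize import least_squares
def cam(c):
    i=optics.camera_info(c);f=200/np.tan(np.radians(i['fovy']/2))
    return np.array([[f,0,i['cx']],[0,f,i['cy']],[0,0,1.]]),cv2.Rodrigues(np.array(i['rvec']))[0],np.array(i['tvec'])
def plane(px,z,c):
    K,R,t=cam(c);px=np.asarray(px,float).reshape(-1,2)
    d=(R.T@np.linalg.inv(K)@np.c_[px,np.ones(len(px))].T).T;o=-R.T@t
    return o+d*((z-o[2])/d[:,2])[:,None]
def proj(P,c):
    K,R,t=cam(c);return cv2.projectPoints(np.asarray(P,float).reshape(-1,3),R,t,K,None)[0].reshape(-1,2)
E
python3 - <<'E'
from h import *
im=optics.snapshot('wrist')
q=np.array([[285,70],[452,102],[411,238],[262,210]])
P=plane(q,.008,'wrist');print(P.round(4));print([np.linalg.norm(P[k]-P[(k+1)%4]).round(4) for k in range(4)])
m=optics.cut_out('bracket','wrist')
for d in m[:2]:
    mm=d['mask'].astype(np.uint8);print(d['conf'],mm.sum())
    h=cv2.findContours(mm,0,1)[0];h=max(h,key=cv2.contourArea)[:,0,:]
    W=plane(h,.008,'wrist')[:,:2].astype(np.float32)*1000
    print(cv2.minAreaRect(W))
# bracket bolts & lines: zoomed crop
big=cv2.resize(im[60:245,250:465],None,fx=3.2,fy=3.2,interpolation=cv2.INTER_CUBIC);cv2.imwrite('pics/crop1.png',big[:,:,::-1])
E
```

```text
[[0.4386 0.3587 0.008 ]
 [0.6401 0.3221 0.008 ]
 [0.6042 0.1433 0.008 ]
 [0.4027 0.1841 0.008 ]]
[np.float64(0.2048), np.float64(0.1823), np.float64(0.2056), np.float64(0.1783)]
0.92 23704
((518.59716796875, 252.02847290039062), (185.35836791992188, 211.7235565185547), 78.6430892944336)
```

View pics/crop1.png

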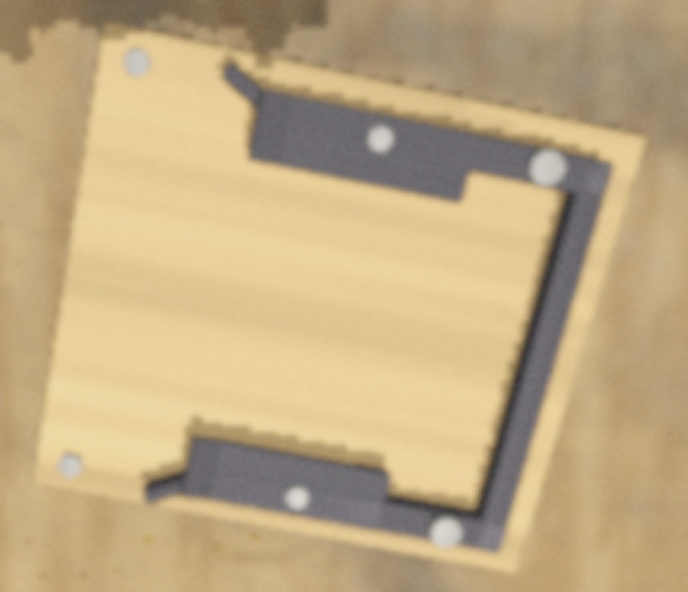

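The board fits at centre (518.6, 252.0) mm with yaw -11.4°. Its fitted size is 185 x 212 mm against the true 184 x 210 mm, and the landmarks agree. The crop shows the lips and flares clear. Now to the pad.

Call:
drive_tool --pt "-5 -50 0 0 0 0" --pt "-12 -110 0 0 0 0" --pt "-19 -170 0 0 0 0" --pt "-26 -230 -20 0 0 0" --pt "-33 -290 -40 0 0 0" --pt "-38 -350 -60 0 0 0" --pt "-42 -380 -70 0 0 0" --pt "-42 -380 -70 0 0 0" --pt "-42 -380 -70 0 0 0"

```text
time: 3.92
position: [0.4373, -0.1252, 0.2216]
ee_rot: [[0.003, 1.0, 0.0], [1.0, -0.003, 0.0], [0.0, 0.0, -1.0]]
ft_force: [0.3, -0.1, -0.4]
gripper_width: 1.004
gripper_force: 0.0
```

```bash
python3 - <<'E'
from h import *
s=sense();print(s['time'],s['position'],s['joint_pos'])
im=optics.snapshot('wrist');cv2.imwrite('pics/wrist2.png',im[:,:,::-1])
for d in optics.cut_out('new_pad','wrist')[:3]:
    mm=d['mask'].astype(np.uint8)
    h=max(cv2.findContours(mm,0,1)[0],key=cv2.contourArea)[:,0,:]
    print(d['conf'],mm.sum(),h.mean(0))
    for z in (.006,.018):print(z,cv2.minAreaRect(plane(h,z,'wrist')[:,:2].astype(np.float32)*1000))
print(optics.landmark_of('new_pad','wrist'))
E
```

```text
3.925 [ 0.43729239 -0.12523201  0.2216079 ] [-2.61272382e+01  4.84915902e+00 -1.51119576e+01  7.00327911e+01
  2.54081189e-02  6.40568650e+01]
0.93 4360 [319.55696203 166.83544304]
0.006 ((439.31365966796875, -125.84939575195312), (47.93400955200195, 123.37940216064453), 39.703834533691406)
0.018 ((439.2359924316406, -123.3158950805664), (46.32878112792969, 119.24761199951172), 39.7038459777832)
0.64 4088 [273.67041199  20.87265918]
0.006 ((394.14508056640625, 25.30915641784668), (48.51329803466797, 111.3445816040039), 59.460060119628906)
0.018 ((395.580078125, 22.780532836914062), (46.88862609863281, 107.61579132080078), 59.46005630493164)
[{'centre': [0.4341, -0.1275, 0.0018], 'conf': 0.75}, {'centre': [0.3853, 0.0307, 0.0015], 'conf': 0.61}]
```

View pics/wrist2.png

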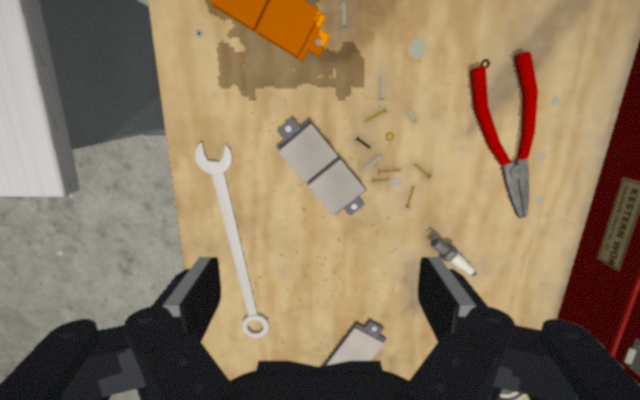

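The wrist view shows the grooved new pad centred at (321,167), ears at (289,128) and (354,206). Its 123.4 x 47.9 mm size fits. The width axis is at +39.7°. A small screw lies near (363,142), so I'll approach with the fingers only partly open.

Call:
drive_tool --pt "0 0 -20 0 0 0.17" --pt "1 0 -50 0 0 0.34" --pt "2 0 -80 0 0 0.52" --pt "2 0 -110 0 0 0.69" --pt "2 0 -110 0 0 0.69" --pt "2 0 -110 0 0 0.69" --hand 60 --force 50

```text
time: 4.82
position: [0.44, -0.1253, 0.1125]
ee_rot: [[-0.633, 0.774, 0.001], [0.774, 0.633, -0.001], [-0.001, 0.001, -1.0]]
ft_force: [-0.0, -0.5, 0.3]
gripper_width: 0.703
gripper_force: 0.0
```

```bash
python3 - <<'E'
from h import *
s=sense();print(s['time'],s['position'],s['ee_rot'].round(4)[:,1],s['gripper_width'],ctrl.grip_depth)
im=optics.snapshot('wrist');cv2.imwrite('pics/wrist3.png',im[:,:,::-1])
for d in optics.cut_out('new_pad','wrist')[:2]:
    mm=d['mask'].astype(np.uint8)
    h=max(cv2.findContours(mm,0,1)[0],key=cv2.contourArea)[:,0,:]
    print(d['conf'],mm.sum(),h.mean(0))
    for z in (.006,.018):print(z,cv2.minAreaRect(plane(h,z,'wrist')[:,:2].astype(np.float32)*1000))
E
```

```text
4.825 [ 0.4400148  -0.12532918  0.11247572] [7.742e-01 6.330e-01 7.000e-04] 0.7025526398720944 0.0187
0.93 8516 [317.83170732 191.27560976]
0.006 ((440.488037109375, -126.34529113769531), (47.8537483215332, 123.57707977294922), 39.60900115966797)
0.018 ((438.1790771484375, -123.53176879882812), (45.548980712890625, 117.62528991699219), 39.6090202331543)
0.6 4723 [420.30604982  29.99644128]
0.006 ((421.68988037109375, 3.251598358154297), (59.6257209777832, 45.5208625793457), 39.36049270629883)
0.018 ((420.28631591796875, -0.17661666870117188), (56.753971099853516, 43.32846450805664), 39.36048126220703)
```

View pics/wrist3.png

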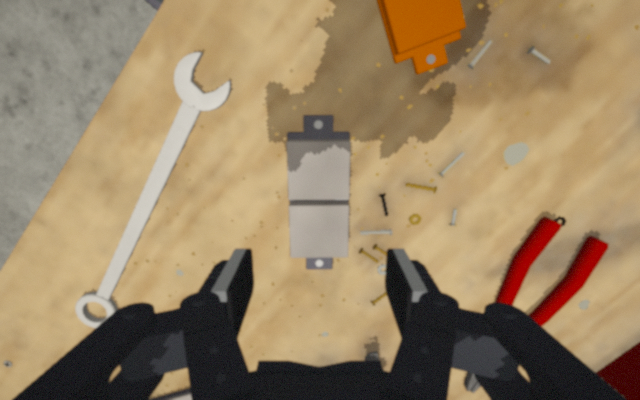

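Aligned: pad axis at 39.6°, tool at 39.3°, pad centre at about (440,-126). The pad groove is at (320,203), with loose screws at (383,205) and (375,232), so I narrow the opening to 54 mm and descend.

Call:
drive_tool --pt "0 -1 -30 0 0 0" --pt "0 -1 -60 0 0 0" --pt "0 -1 -80 0 0 0" --pt "0 -1 -95 0 0 0" --pt "0 -1 -103 0 0 0" --pt "0 -1 -107 0 0 0" --pt "0 -1 -109 0 0 0" --pt "0 -1 -109 0 0 0" --hand 54

```text
time: 5.92
position: [0.4396, -0.1267, 0.0027]
ee_rot: [[-0.634, 0.773, 0.001], [0.773, 0.634, -0.0], [-0.001, 0.0, -1.0]]
ft_force: [0.2, 0.6, 0.4]
gripper_width: 0.634
gripper_force: 0.0
```

Call:
drive_tool --pt "0 0 0 0 0 0" --pt "0 0 0 0 0 0" --pt "0 0 0 0 0 0" --pt "0 0 0 0 0 0" --pt "0 0 0 0 0 0" --hand 30 --force 60

```text
time: 6.55
position: [0.4398, -0.1267, 0.0031]
ee_rot: [[-0.634, 0.773, 0.001], [0.773, 0.634, -0.0], [-0.001, 0.001, -1.0]]
ft_force: [-0.7, 1.2, 6.0]
gripper_width: 0.507
gripper_force: 61.6
```

Call:
drive_tool --pt "0 0 10 0 0 0" --pt "0 0 30 0 0 0" --pt "0 0 60 0 0 0" --pt "0 0 60 0 0 0"

```text
time: 7.05
position: [0.441, -0.1275, 0.0644]
ee_rot: [[-0.634, 0.773, 0.004], [0.773, 0.634, -0.002], [-0.004, 0.002, -1.0]]
ft_force: [0.8, -0.3, -2.1]
gripper_width: 0.504
gripper_force: 61.9
```

```bash
python3 - <<'E'
from h import *
s=sense();print(s['time'],s['position'],s['ee_rot'].round(4)[:,1],s['gripper_width'],s['ft_force'])
for c in ('wrist','side'):
    im=optics.snapshot(c);cv2.imwrite(f'pics/{c}4.png',im[:,:,::-1])
E
```

```text
7.05 [ 0.44097433 -0.12746457  0.0644065 ] [0.7731 0.6342 0.0019] 0.5042587669598441 [ 0.81315876 -0.3145334  -2.06722035]
```

View pics/wrist4.png

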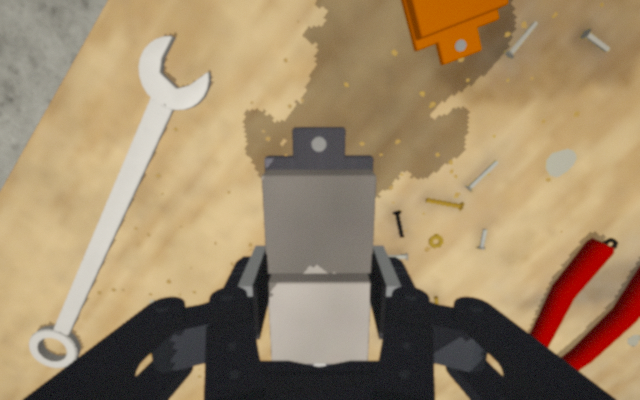

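The pad is held, groove at (320,277), far ear end at (295-344,128), plate edge at row 157. I'll compute the pad's offset in the hand.

```bash
python3 - <<'E'
from h import *
s=sense();p=s['position'];R=s['ee_rot'];u=p[2]-.003
for n,q,z in [('groove',[320,277],u+.018),('earend',[319,128],u+.006),('plateL',[266,157],u+.006),('plateR',[373,157],u+.006),('linL',[265,174],u+.018),('linR',[374,174],u+.018)]:
    w=plane([q],z,'wrist')[0];print(n,(R.T@(w-p)*1000).round(1))
print(p,s['joint_pos'])
E
```

```text
groove [  1.1   0.4 -15. ]
earend [62.2 -0.1 -3. ]
plateL [ 50.3 -22.1  -3. ]
plateR [50.3 22.4 -3. ]
linL [ 45.8 -20.9 -15. ]
linR [ 45.8  21.2 -15. ]
[ 0.43912844 -0.12655991  0.06213756] [-2.61592083e+01  1.23767327e+01 -3.03176966e+01  4.72880358e+01
  9.96769833e-05  2.44817489e+01]
```

Pad is centred in the hand within about 1 mm and flat. Now I carry it to above the lay-down spot at (448,266).

Call:
drive_tool --pt "0 0 40 0 0 0" --pt "1 40 60 0 0 -0.08" --pt "2 90 60 0 0 -0.2" --pt "3 140 60 0 0 -0.34" --pt "4 190 60 0 0 -0.48" --pt "5 240 60 0 0 -0.6" --pt "6 290 60 0 0 -0.72" --pt "7 340 60 0 0 -0.82" --pt "8 380 60 0 0 -0.887" --pt "8 393 60 0 0 -0.887" --pt "8 393 60 0 0 -0.887" --pt "8 393 60 0 0 -0.887"

```text
time: 8.65
position: [0.4468, 0.2652, 0.1217]
ee_rot: [[0.199, 0.98, -0.001], [0.98, -0.199, -0.001], [-0.001, -0.001, -1.0]]
ft_force: [-0.3, 0.0, -1.8]
gripper_width: 0.508
gripper_force: 62.5
```

```bash
python3 - <<'E'
from h import *
s=sense();print(s['time'],s['position'],np.degrees(np.arctan2(s['ee_rot'][1,1],s['ee_rot'][0,1])),s['gripper_width'],s['joint_pos'])
im=optics.snapshot('wrist');cv2.imwrite('pics/wrist5.png',im[:,:,::-1])
for n in ['home','mouth','lip_left','stop_left','bracket','clip_tip']:
    print(n,[(np.round(d['centre'],4).tolist(),round(d['conf'],2)) for d in optics.landmark_of(n,'wrist')][:2])
# predicted board corners & lip corners for the current estimate
H=np.array([.5323,.2492]);a=np.radians(-11.4);ex=np.array([np.cos(a),np.sin(a)]);ey=np.array([-ex[1],ex[0]])
f=lambda x,y,z:[*(H+ex*x+ey*y),z]
P=[f(-119,0,0)[:0] or f(X/1000,Y/1000,Z/1000) for X,Y,Z in [(-119,92,8),(91,92,8),(91,-92,8),(-119,-92,8),(-47,54,17),(25,54,17),(-47,-54,17),(25,-54,17)]]
pr=proj(P,'wrist');print(pr.round(0).tolist())
for k,(x,y) in enumerate(pr): cv2.drawMarker(im,(int(round(x)),int(round(y))),(255,0,0) if k<4 else (0,255,0),cv2.MARKER_CROSS,9,1)
cv2.imwrite('pics/wrist5m.png',cv2.resize(im[:,:,::-1],(800,500)))
E
```

```text
8.65 [0.44676627 0.26516404 0.12165523] -11.500589919989698 0.5078616951452926 [ 2.18504775e+01  1.54074327e+01 -1.67235145e+01  5.79660173e+01
 -3.16470995e-02  1.23351050e+02]
home [([0.5366, 0.2481, 0.0048], 0.85)]
mouth [([0.4891, 0.2578, 0.0035], 0.86)]
lip_left [([0.4979, 0.3109, 0.0176], 0.9)]
stop_left [([0.5543, 0.3023, 0.0061], 0.76)]
bracket [([0.5164, 0.2524, 0.0005], 0.81)]
clip_tip [([0.5375, 0.3116, 0.0134], 0.65)]
[[274.0, 70.0], [568.0, 69.0], [524.0, 295.0], [282.0, 295.0], [374.0, 125.0], [474.0, 125.0], [368.0, 260.0], [457.0, 260.0]]
```

View pics/wrist5m.png

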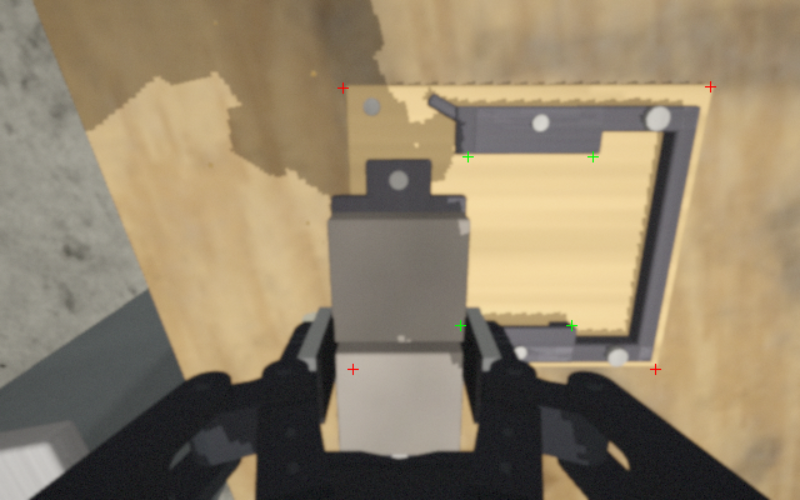

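The wrist overlay shows the estimate matching the board to within about 2 mm (board corner drawn at (711,87), seen at (713,85)). The pad is square to it, with its groove at (400,347). Refined home is (533.9,249.7). Lowering onto the deck.

Call:
drive_tool --pt "3 1.5 -30 0 0 0" --pt "3 1.5 -60 0 0 0" --pt "3 1.5 -80 0 0 0" --pt "3 1.5 -95 0 0 0" --pt "3 1.5 -102 0 0 0" --pt "3 1.5 -106 0 0 0" --pt "3 1.5 -108 0 0 0" --pt "3 1.5 -109.5 0 0 0" --pt "3 1.5 -109.5 0 0 0" --pt "3 1.5 -109.5 0 0 0"

```text
time: 10.25
position: [0.4504, 0.268, 0.0131]
ee_rot: [[0.199, 0.98, 0.0], [0.98, -0.199, 0.0], [0.0, 0.0, -1.0]]
ft_force: [-0.3, 0.7, -2.1]
gripper_width: 0.511
gripper_force: 62.4
```

Call:
drive_tool --pt "0 0 -1 0 0 0" --pt "0 0 -1.5 0 0 0" --pt "0 0 -1.5 0 0 0"

```text
time: 10.62
position: [0.4502, 0.2679, 0.0113]
ee_rot: [[0.199, 0.98, 0.0], [0.98, -0.199, -0.0], [-0.0, 0.0, -1.0]]
ft_force: [0.6, -0.2, -2.5]
gripper_width: 0.504
gripper_force: 62.4
```

```bash
python3 - <<'E'
from h import *
for k in range(4):
    s=sense();print(s['time'],(s['position']*1000).round(1),s['ft_force'].round(1));im=optics.snapshot('side')
cv2.imwrite('pics/side6.png',im[:,:,::-1])
E
```

```text
10.625 [450.2 267.9  11.3] [ 0.6 -0.2 -2.5]
10.675 [450.2 267.9  11.3] [-0.4  0.2 -2.4]
10.725 [450.2 267.9  11.3] [-0.6  0.1 -2.6]
10.775 [450.2 267.9  11.3] [ 0.5 -0.  -2.2]
```

Call:
drive_tool --pt "0 0 -0.5 0 0 0" --pt "0 0 -1 0 0 0" --pt "0 0 -1 0 0 0"

```text
time: 11.2
position: [0.4503, 0.268, 0.0112]
ee_rot: [[0.199, 0.98, 0.001], [0.98, -0.199, 0.0], [0.0, 0.001, -1.0]]
ft_force: [-2.5, -1.2, 5.2]
gripper_width: 0.506
gripper_force: 63.4
```

Call:
drive_tool --pt "0 0 0.6 0 0 0" --pt "4.8 -1.8 0.6 0 0 0" --pt "9.5 -3.3 0.6 0 0 0" --pt "14.4 -4.3 0.6 0 0 0" --pt "19.3 -5.3 0.6 0 0 0" --pt "24.2 -6.3 0.6 0 0 0" --pt "29.1 -7.3 0.6 0 0 0" --pt "34 -8.3 0.6 0 0 0" --pt "38.9 -9.3 0.6 0 0 0" --pt "42.8 -10.1 0.6 0 0 0" --pt "46.8 -10.9 0.6 0 0 0" --pt "46.8 -10.9 0.6 0 0 0"

```text
time: 12.7
position: [0.4949, 0.2574, 0.0112]
ee_rot: [[0.198, 0.98, -0.004], [0.98, -0.198, 0.001], [0.0, -0.004, -1.0]]
ft_force: [-8.6, 1.0, 9.4]
gripper_width: 0.511
gripper_force: 63.8
```

```bash
python3 - <<'E'
from h import *
s=sense();p=s['position'];print(s['time'],p,s['ft_force'],s['wrist_torque'],np.degrees(np.arctan2(s['ee_rot'][1,1],s['ee_rot'][0,1])))
im=optics.snapshot('wrist')
H=np.array([.5339,.2497]);a=np.radians(-11.4);ex=np.array([np.cos(a),np.sin(a)]);ey=np.array([-ex[1],ex[0]])
print('rel home',(p[:2]-H)@ex*1000,(p[:2]-H)@ey*1000)
cv2.imwrite('pics/wrist7.png',cv2.resize(im[:,:,::-1],(800,500)))
E
```

```text
12.7 [0.49492929 0.2574498  0.01122778] [-8.57147409  1.04401304  9.35791598] [0.22306543 1.45692213 0.09966583] -11.399228203595223
rel home -39.733670347375245 -0.10594245917743768
```

View pics/wrist7.png

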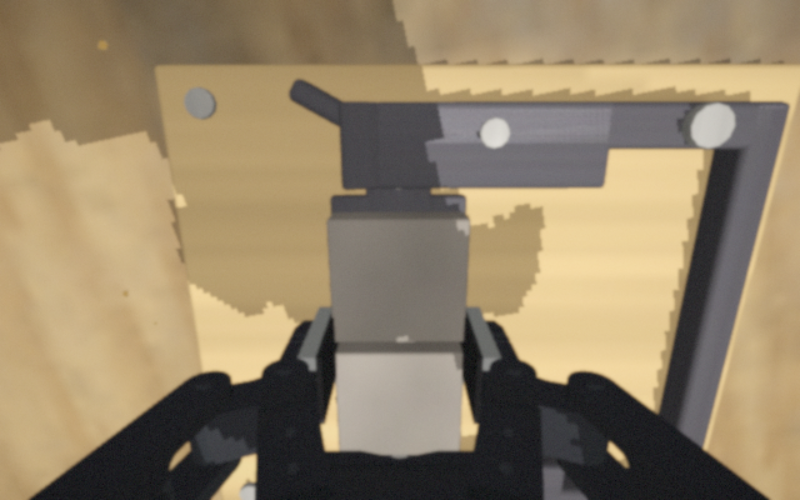

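The far ear at (398,192) is now under the lip (lip front corner at (343,185)) and the pad is square. Drag is about 9 N, so I continue inward.

Call:
drive_tool --pt "0 0 0.4 0 0 0" --pt "4.9 -1 0.4 0 0 0" --pt "9.8 -2 0.4 0 0 0" --pt "14.7 -3 0.4 0 0 0" --pt "19.6 -4 0.4 0 0 0" --pt "24.5 -4.9 0.4 0 0 0" --pt "29.4 -5.9 0.4 0 0 0" --pt "32.3 -6.5 0.4 0 0 0" --pt "32.3 -6.5 0.4 0 0 0"

```text
time: 13.88
position: [0.5252, 0.2511, 0.0113]
ee_rot: [[0.197, 0.98, -0.007], [0.98, -0.197, 0.001], [-0.0, -0.007, -1.0]]
ft_force: [-12.6, 1.8, 10.7]
gripper_width: 0.508
gripper_force: 64.0
```

Call:
drive_tool --pt "1.5 -0.3 0 0 0 0" --pt "3 -0.6 0 0 0 0" --pt "4 -0.8 0 0 0 0" --pt "4 -0.8 0 0 0 0"

```text
time: 14.38
position: [0.5287, 0.2504, 0.0113]
ee_rot: [[0.197, 0.98, -0.008], [0.98, -0.197, 0.001], [-0.0, -0.008, -1.0]]
ft_force: [-13.4, 3.2, 11.4]
gripper_width: 0.511
gripper_force: 64.0
```

Call:
drive_tool --pt "1 -0.2 0.4 0 0 0" --pt "2 -0.4 0.4 0 0 0" --pt "3 -0.6 0.4 0 0 0" --pt "3 -0.6 0.4 0 0 0"

```text
time: 14.88
position: [0.5325, 0.2496, 0.0113]
ee_rot: [[0.197, 0.98, -0.007], [0.98, -0.197, 0.001], [-0.0, -0.007, -1.0]]
ft_force: [-9.9, 2.3, 7.7]
gripper_width: 0.51
gripper_force: 63.5
```

Call:
drive_tool --pt "0.8 -0.2 0 0 0 0" --pt "1.5 -0.3 0 0 0 0" --pt "1.5 -0.3 0 0 0 0"

```text
time: 15.25
position: [0.5337, 0.2493, 0.0113]
ee_rot: [[0.197, 0.98, -0.007], [0.98, -0.197, 0.001], [-0.0, -0.007, -1.0]]
ft_force: [-10.9, 1.3, 8.0]
gripper_width: 0.513
gripper_force: 63.6
```

Call:
drive_tool --pt "1 -0.2 0 0 0 0" --pt "2 -0.4 0 0 0 0" --pt "2 -0.4 0 0 0 0"

```text
time: 15.62
position: [0.5338, 0.2494, 0.0113]
ee_rot: [[0.197, 0.98, -0.01], [0.98, -0.197, 0.002], [-0.0, -0.011, -1.0]]
ft_force: [-16.3, 3.0, 12.4]
gripper_width: 0.508
gripper_force: 64.1
```

Call:
drive_tool --pt "1 -0.2 0 0 0 0" --pt "2 -0.4 0 0 0 0" --pt "3 -0.6 0 0 0 0" --pt "3 -0.6 0 0 0 0"

```text
time: 16.12
position: [0.5339, 0.2493, 0.0114]
ee_rot: [[0.196, 0.98, -0.015], [0.981, -0.196, 0.003], [-0.0, -0.016, -1.0]]
ft_force: [-22.0, 5.6, 18.8]
gripper_width: 0.508
gripper_force: 64.8
```

The position is unchanged while the force rises, so the ears are at the stops. I relax the push, then open.

Call:
drive_tool --pt "-2 0.4 0.3 0 0 0" --pt "-4 0.8 0.5 0 0 0" --pt "-4 0.8 0.5 0 0 0"

```text
time: 16.5
position: [0.5339, 0.2493, 0.0113]
ee_rot: [[0.197, 0.98, -0.009], [0.98, -0.197, 0.001], [-0.001, -0.009, -1.0]]
ft_force: [-11.7, 2.6, 6.6]
gripper_width: 0.506
gripper_force: 63.5
```

Call:
drive_tool --pt "0 0 0 0 0 0" --pt "0 0 0 0 0 0" --pt "0 0 0 0 0 0" --pt "0 0 0 0 0 0" --hand 56

```text
time: 17.0
position: [0.5393, 0.2486, 0.0123]
ee_rot: [[0.199, 0.98, 0.001], [0.98, -0.199, 0.0], [0.0, 0.001, -1.0]]
ft_force: [-0.1, -0.7, -0.5]
gripper_width: 0.653
gripper_force: 0.1
```

Call:
drive_tool --pt "0 0 5 0 0 0" --pt "0 0 20 0 0 0" --pt "0 0 50 0 0 0" --pt "0 0 100 0 0 0" --pt "0 -40 150 0 0 0" --pt "0 -40 150 0 0 0" --pt "0 -40 150 0 0 0"

```text
time: 17.88
position: [0.5392, 0.2085, 0.1632]
ee_rot: [[0.199, 0.98, 0.002], [0.98, -0.199, 0.001], [0.001, 0.002, -1.0]]
ft_force: [-1.0, 0.5, -0.4]
gripper_width: 0.651
gripper_force: 0.0
```

```bash
python3 - <<'E'
from h import *
s=sense();print(s['time'],s['position'],s['ft_force'])
im=optics.snapshot('wrist')
print([(d['centre'],d['conf']) for d in optics.landmark_of('new_pad','wrist')][:2],[(d['centre'],d['conf']) for d in optics.landmark_of('home','wrist')][:2])
x=proj([[.534,.2495,.02]],'wrist')[0].astype(int);print(x)
y0=max(0,x[1]-125);x0=max(0,x[0]-170)
cv2.imwrite('pics/wrist8.png',cv2.resize(im[y0:y0+250,x0:x0+340,::-1],None,fx=2.3,fy=2.3,interpolation=cv2.INTER_CUBIC));print(x0,y0)
E
```

```text
17.875 [0.53918754 0.20849806 0.16320824] [-0.95456419  0.45045316 -0.37463162]
[([0.5297, 0.2473, 0.01], 0.73)] [([0.488, 0.2578, 0.0049], 0.33)]
[305 140]
135 15
```

View pics/wrist8.png

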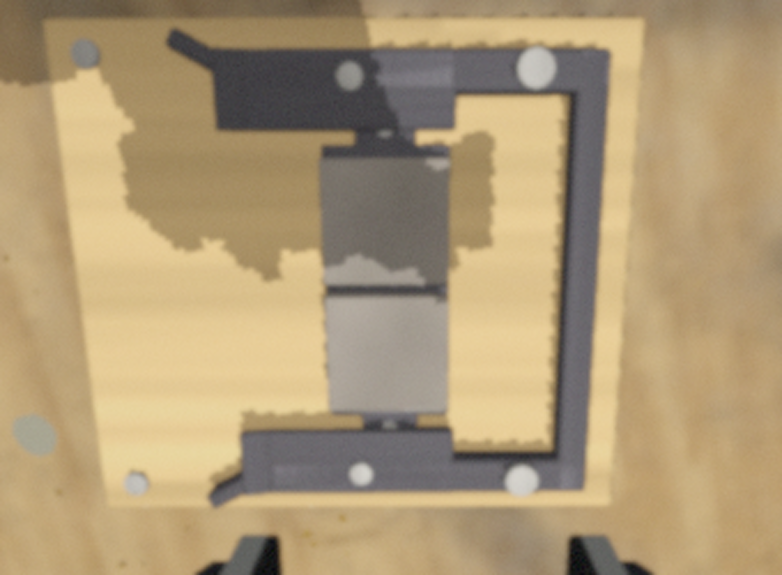

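The pad sits in the bracket with both ears under the lips. Its front edge is at columns 447-449 and the lip ends are at 452-455, about 2 mm apart, which is what a fully home pad gives. It is square and the fingers are clear, so I'm handing in.

```bash
python3 -c "
from workcell import ctrl
print(ctrl.finish_job())"
```

```text
the job is handed in; nothing more can be done
None
```

The new pad is fitted with its lining up, both ears under the lips and against the stops, then released; I left the worn pad alone and handed the job in at about 18 s (no verdict was returned).

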